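# Third hand for the caddy handle

## Robot

A 6-joint arm with a two-finger parallel gripper is mounted at the origin on the work surface. World frame = base frame: x ahead of the robot, y to its left, z up, the work surface at z = 0. Lengths are in mm, angles in rad, forces in N, time in s.
With the tool pointing down it reaches from about 275 to 750 mm from the base axis. Payload 10.2 kg.
Tool frame: the origin (TCP) lies midway between the tips of the shut fingers; the grasp point (between the pads) lies 19 mm behind it; z points along the fingers, y is the line along which they close (so a half turn about z gives the same grasp; the last joint's range is limited). The gripper opens to 85 mm and grips with 20 to 120 N. Pads are 22 mm wide; open, the fingers measure 114 mm over their backs; the gripper's body (76 mm by 85 mm) begins 54 mm behind the grasp point. The pads swing forward as they close: fully open they stand 13 mm farther back than shut.
Start: joints at [-1.437, 0.313, 1.498, -0, 1.331, -0.223], TCP at [183.358, -491.946, 231.294] pointing down, gripper open.
Joint ranges: [-2.94, 2.94], [-0.97, 2.17], [0.19, 2.56], [-1.23, 4.37], [0.02, 3.11], [-2.88, 2.88]. Speed limits (rad/s): [2.39, 2.39, 3.01, 3.14, 3.14, 3.14].

## Interface

Orientations are given as a unit quaternion [w, x, y, z].
In Python, from rig import sense, capture, finish_job, find_in, place_of gives the robot as it stands. The module is installed in compiled form; this text tells all that it offers.
- The arm moves only by the shell command python3 -m jog 'ROWS' [FORCE]. ROWS is JSON, a list of rows, each an object of numbers: "tx", "ty", "tz": the shift along the tool's x, y, z in mm; "ax", "ay", "az": the turn, a rotation vector about the tool's x, y, z in rad; "jaw": the closure, from -1 (fully open) to 1 (shut), so that 0 is half open. In form: [{"tx": .., "ty": .., "tz": .., "ax": .., "ay": .., "az": .., "jaw": ..}, ...]. A call has 1 to 5 rows; each row shifts and turns the commanded pose from where the row before left it, along the tool's axes as they then stand; what a row does not reach is not made up. A row lasts 1/8 s, in which the tool goes at most 62.5 mm and 10.7 degrees, less where a joint would pass 70% of its speed; a pose out of reach is approached as far as the arm can. A call with a gripper value outside its range is refused whole. The fingers move at their own pace and stop on an object; FORCE is the grip in N (left out, the last holds). Time passes only in rows, so rows that do not move let the fingers close. It gives the time, the measured TCP pose, the force, the opening and the grip force at its end, in the units of the state.
- sense(): the state, without advancing time (a new reading comes with each control period).
- capture(name): name is "scene" or "top"; returns a dict with "color" (384x512x3 uint8, red, green, blue), "depth" (384x512 float32, mm along the optical axis (not along the pixel's ray), 0 where there is no reading), "fx", "fy", "cx", "cy" (pixels), "camera_from_world" (4x4, takes a point from world to camera coordinates). Camera axes: x right, y up, looking along -z (the intrinsics and any distortion apply to the point x, -y, -z); pixel columns grow to the right and rows downward; lengths in mm; the calibration is good to about 2 mm. A picture is of the moment at which its call begins.
- finish_job(): hands the job in; it is judged then, once.
Trained networks look in the newest picture that a camera, given by its name, has taken for a name from the list of things; names that differ only in an ending like _2 or _b are one class to them, and where a whole thing is asked for, a point or a joint stands for the part that bears it (a point fixed in the world has none). Each returns a list of dicts, best first, with "conf" (0 to 1); they miss things now and then, are a little off and sometimes report something else, mostly with a low value. They report only what shows in the picture. A call takes as long as a camera call. They do not tell look-alikes from the thing itself.
- find_in(query, camera): "centre" ([column, row] in pixels, amid what is visible of it).
- place_of(query, camera): "centre" ([column, row] in pixels: a listed point, or the origin of a listed thing).
The state is a dict: "time_s": time; "joints": joint angles; "dq": joint speeds; "tau": joint torques, N m; "eef_pos": TCP position; "ee_rot": TCP orientation; "force": force on the tool from outside, world axes, zero at the start; "wrist_torque": the same for the moment, N m; "grip_width": opening from 0.0 (shut) to 1.0 (fully open); "grip_force": force on a finger pad.
Only numpy, scipy, OpenCV 4.12 (cv2) and the standard library are available. Lean on these libraries where they do the work, as an engineer would, in place of code of your own. Each camera call takes 0.05 s, during which the arm holds its last target. There are 200 camera calls.

## Task

Take the loose bamboo handle, slide its narrow tongue into the flat steel socket on the side of the condiment caddy and feel for the springy seat hidden inside, whose depth differs each time. Then press the handle against that seat with a steady push of about 10 newtons, without ramming it, and finish while still holding it pressed like that, so that someone can drive the screw. Leave the other things on the table where they are.

Things in the scene. Friction and masses are not known exactly. Their poses are not given: they have to be found in the camera images.
- handle_grip (a point): centre of the thick grip of the loose bamboo handle (about 90 g): grip 80 long, 28 wide, 36 high, lying on the table with this point 18 above its underside. The handle's x axis runs along it from the grip towards the tongue (always pointing roughly away from the robot at the start), z up.
- handle_tip (a point): centre of the end face of the handle's tongue (90 long, 18 wide, 24 high, centred on the grip's axis at mid-height), 130 ahead of handle_grip along the handle's x axis.
- handle: the whole bamboo handle, 170 long; origin on its underside below handle_grip, same axes.
- mouth (a point): centre of the mouth of the steel socket, 18 above the table; x points straight into the socket (roughly away from the robot), y left, z up. Inside sits a rubber-faced spring seat that cannot be seen: the tongue's end first meets it 28 to 53 past the mouth (differs each time). It yields along x at 0.7 N per mm from first touch, up to 30 mm, then is solid.
- sleeve: the socket: a fixed roofed steel sleeve on the table, open below to the table top; inside 23 wide, 36 high, 110 long; roof 40 above the table, a screw standing on it to 57. Two plates 36 high flare out before the mouth, to 46 wide 25 before it. Origin on the table straight below the mouth, axes as mouth.
- caddy: the steel condiment caddy, fixed to the table; origin and axes as sleeve. Its tray (140 by 100, 60 high, with two bottles up to 104 high and a bamboo spatula clipped upright to 240 high) stands left of the socket, 50 to 190 beyond the mouth and 17 to 135 to its left. The hidden seat is part of it.
- lid: the pot's flat round steel lid with a knob, 224 wide, 54 high, lying in front of the heavy stockpot (220 wide, 150 high) that stands at the back left; leave alone; origin at its underside
- spoon_rest: white ceramic spoon rest about 170 long and 20 high; leave alone, its middle line lies 20 nearer the robot than its origin; origin at its underside
- scoop: yellow plastic scoop about 165 long, 60 wide, 40 high; leave alone. It and the bamboo handle lie one on each side of the caddy, either way round; origin at its underside
- pepper: glass pepper jar with a steel cap, 48 wide, 95 high; leave alone; origin at its underside
- mug: blue mug, 80 wide, 90 high; leave alone; origin at its underside
- screwdriver: screwdriver lying flat, for the person who will drive the screw; leave alone; origin at its underside
Not all that is in view belongs to the job. Of the things shaped like the handle, the wooden one is meant.

How it is judged (in metres and radians):
On the way, in this order (a step that is already met when the one before it is completed fails the run):
1. the tongue is inside the socket (x of handle_tip in the frame of mouth above 0.012 m and y of handle_tip in the frame of mouth between -0.006 and 0.006 m and angle between the x axis of handle and the x axis of caddy, either way round below 0.14 rad), for 0.1 s.
2. the handle is pressed on the hidden seat with 6 to 14 N, steadily for one second (all of step 1 and contact force between handle and caddy between 6 and 14 N), for 1 s.
At the end, for the whole second after the job is handed in: The tongue is at least 12 mm inside the socket, within 6 mm of its middle line and 8 degrees of its direction, and the robot's fingers are still on the handle, which is at rest and presses on the hidden seat with 6 to 14 N through the whole last second (all of step 2 and contact force between the fingers and handle above 1 N and linear speed of handle below 0.02 m/s); the arm keeps its last pose, push and grip.
It fails at once if the handle is rammed against the seat or caddy with more than 20 N (contact force between handle and caddy above 20 N).
It fails at once if one of the other things on the table is shoved by more than 30 mm (distance of any of lid, spoon_rest, scoop, pepper, mug, screwdriver from where it was at the start of the episode above 0.03 m).
It also fails if it takes over 48 s, if anything falls off the work surface, if the arm or the gripper's body presses on something with over 40 N, if the wrist force passes 120 N, or if a joint passes its speed limit or range.

## Working session

There is one attempt and no reset: what is moved stays moved. The work goes in short steps, Python scripts to look and compute and a shell command to move; the robot and the scene stay as the last step left them, time stands still between calls to the robot, and variables do not carry over. Pictures are saved under pics/ and viewed, at most 10 in all, crops included, and the job is handed in when it is done.

```bash
mkdir -p pics
cat > h.py <<'E'
import numpy as np,cv2
from rig import *
def pix2w(c,u,v,z=None):
    T=np.linalg.inv(c["camera_from_world"]); d=np.array([(u-c["cx"])/c["fx"],-(v-c["cy"])/c["fy"],-1.])
    o=T[:3,3]; r=T[:3,:3]@d
    if z is None:
        s=c["depth"][int(round(v)),int(round(u))]
    else: s=(z-o[2])/r[2]
    return o+s*r
E
python3 - <<'E'
from h import *
ims=[]
for n in("scene","top"):
    c=capture(n);cv2.imwrite(f"pics/{n}0.png",cv2.resize(c["color"][...,::-1],(800,600)))
    T=np.linalg.inv(c["camera_from_world"]);print(n,T[:3,3].round(),c["fx"])
    for q,z in(("handle_grip",18),("handle_tip",18),("mouth",18),("sleeve",0),("handle",0),("scoop",0),("caddy",0)):
        for r in place_of(q,n)[:3]:print(q,np.round(r["centre"]),round(r["conf"],2),pix2w(c,*r["centre"],z).round(1),pix2w(c,*r["centre"]).round(1))
print(sense())
E
```

```text
scene [1395. -596.  811.] 365.5568820842088
handle_grip [319. 162.] 0.65 [492.2 317.6  18. ] [510.5 299.1  34.1]
handle_grip [285. 148.] 0.59 [324.4 276.2  18. ] [353.5 252.5  39.5]
handle_grip [274. 179.] 0.51 [483.9  95.1  18. ] [502.1  81.3  33.9]
handle_tip [295. 138.] 0.77 [275.5 371.2  18. ] [1394.6 -596.   810.8]
handle_tip [291. 166.] 0.5 [450.1 207.   18. ] [439.7 215.8   9.3]
sleeve [272. 224.] 0.72 [666.1 -48.8   0. ] [ 6.66e+02 -4.87e+01 -1.00e-01]
handle [319. 165.] 0.72 [490.6 321.1   0. ] [512.4 299.   19.5]
handle [277. 182.] 0.65 [486.2 108.    0. ] [500.   97.3  12.3]
handle [285. 153.] 0.56 [335.  267.9   0. ] [352.5 253.6  13.4]
scoop [176. 226.] 0.93 [ 488.8 -313.2    0. ] [ 515.4 -321.5   23.7]
top [ 380.   11. 1345.] 356.5965039613961
handle_grip [226. 203.] 0.88 [470.5  95.7  18. ] [469.6  94.8  32.4]
handle_grip [185. 238.] 0.86 [341.3 243.9  18. ] [341.6 241.9  29.6]
handle_grip [168. 194.] 0.55 [501.1 313.   18. ] [499.6 309.1  34.9]
handle_tip [149. 256.] 0.82 [274.  372.3  18. ] [275.  369.   30.1]
handle_tip [192. 216.] 0.71 [421.6 218.   18. ] [421.2 21
[... 388 characters left out ...]
.1   41. ]
{'time_s': 0.8, 'joints': array([-1.43740961e+00,  3.12912516e-01,  1.49766790e+00,  1.88797308e-05,
        1.33098730e+00, -2.23415656e-01]), 'dq': array([ 0.00072249, -0.00042613, -0.00115541,  0.00022859, -0.00072998,
        0.00052449]), 'tau': array([ 2.57012551e-03, -4.12137938e+01, -2.59883094e+01, -5.40789813e-05,
        4.98399968e-04, -3.02816989e-05]), 'eef_pos': array([ 183.36036308, -491.96306421,  231.29986546]), 'ee_rot': array([1.28695955e-05, 9.84129068e-01, 1.77454157e-01, 8.59934463e-06]), 'force': array([ 0.24117244,  0.24090313, -0.5584091 ]), 'wrist_torque': array([-0.00174   , -0.01307854,  0.01411793]), 'grip_force': 0.0, 'grip_width': 1.003767442620401}
```

View pics/top0.png

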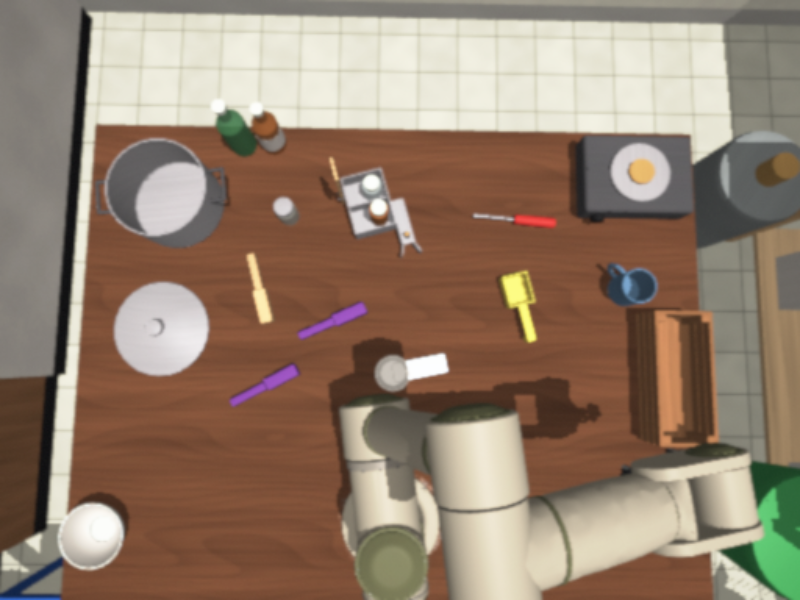

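View pics/scene0.png

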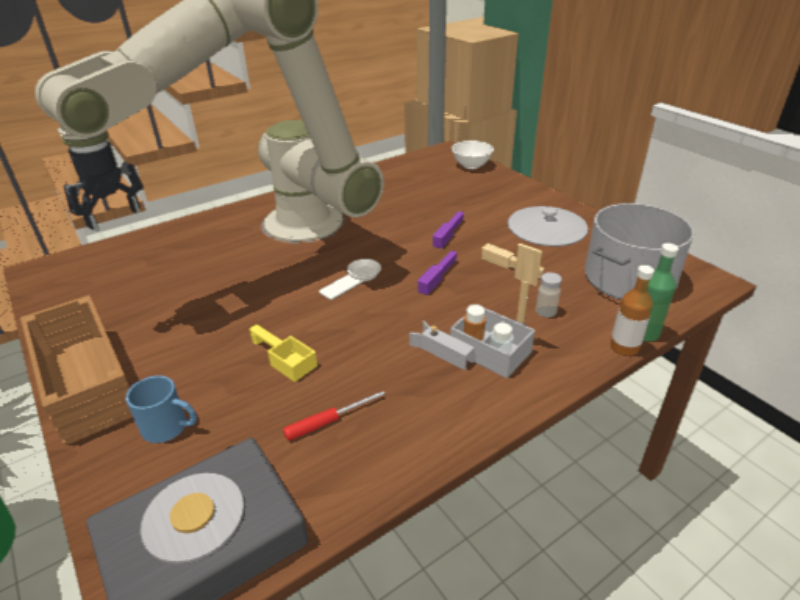

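The top view shows the wooden handle at about (258,288) in the 800x600 picture, with its grip at (264,308) and tip at (251,254). The socket mouth is near (407,240) and the sleeve runs up and left. The purple bars are look-alikes. Next I'll measure both from the depth point cloud.

```bash
cat >> h.py <<'E'
def cloud(c):
    H,W=c["depth"].shape; v,u=np.mgrid[:H,:W]; s=c["depth"].astype(float)
    P=np.stack([(u-c["cx"])/c["fx"]*s,-(v-c["cy"])/c["fy"]*s,-s,np.ones_like(s)],-1)
    return (P@np.linalg.inv(c["camera_from_world"]).T)[...,:3]
E
python3 - <<'E'
from h import *
tiles=[]
for n in("top","scene"):
    c=capture(n);P=cloud(c);hsv=cv2.cvtColor(c["color"],cv2.COLOR_RGB2HSV)
    # handle
    x,y,z=P[...,0],P[...,1],P[...,2]
    tab=(x>350)&(x<450)&(abs(y)<80); print(n,"table z",np.median(z[tab]).round(1))
    m=(z>12)&(z<50)&(x>440)&(x<690)&(y>200)&(y<400)
    m&=(hsv[...,0]<30)&(hsv[...,2]>110)&(hsv[...,1]<170)
    k,l,st,ce=cv2.connectedComponentsWithStats(m.astype(np.uint8)); i=1+st[1:,4].argmax()
    for i in range(1,k):
        if st[i,4]>50:
            Q=P[l==i]; 
            r=cv2.minAreaRect(Q[:,:2].astype(np.float32)); print("handle",st[i],Q.mean(0).round(1),r,np.median(Q[:,2]))
    ms=(z>32)&(z<50)&(x>600)&(x<780)&(y>-120)&(y<20)
    Q=P[ms];print("sleeve",len(Q),np.median(Q[:,2]));
    np.save(f"s_{n}.npy",Q)
    # topdown raster of heights
    R=np.zeros((440,440,3),np.uint8)
    sel=(x>590)&(x<810)&(y>-140)&(y<80)&(z<120)
    for p,col in zip(P[sel],c["color"][sel]):
        a,b=int((80-p[1])*2),int((810-p[0])*2)
        hcol=(0,0,int(60+p[2]*1.6)) if p[2]<25 else (0,255,0) if p[2]<45 else (255,120,0)
        cv2.circle(R,(a,b),2,hcol,-1)
    tiles.append(R)
cv2.imwrite("pics/ras.png",np.hstack(tiles)[:, :880][:,:].copy() if 0 else cv2.resize(np.hstack(tiles),(800,400)))
E
```

```text
top table z 6.6
handle [158 162  17  45 319] [528.5 318.5  31.8] ((538.4773559570312, 323.8353271484375), (169.12020874023438, 29.346574783325195), 16.17889976501465) 32.7998927118806
sleeve 258 40.03328711704194
scene table z -0.7
handle [309 156  22  15 179] [510.1 303.3  27.4] ((508.68707275390625, 307.38885498046875), (97.78059387207031, 34.09720993041992), 17.045251846313477) 29.232857710327153
sleeve 358 38.91944068533644
```

View pics/ras.png

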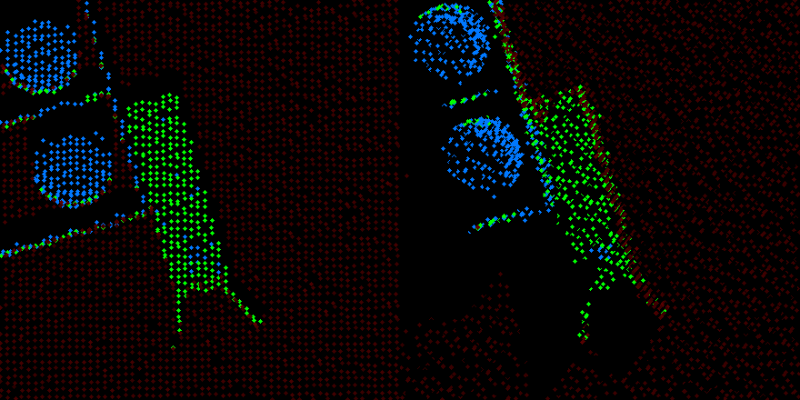

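The raster shows the sleeve roof in green, tilted about 16° to the left, with the flare tips at (176,347) and (261,322). I'll fit the axis from both clouds and refine the handle.

Run:
```python
from h import *
from scipy.optimize import minimize
for n in("top","scene"):
    Q=np.load(f"s_{n}.npy")
    th=0.285
    for it in range(6):
        e=np.array([np.cos(th),np.sin(th)]);f=np.array([-e[1],e[0]])
        m0=np.array([652,-34.5]); d=Q[:,:2]-m0; a=d@e;b=d@f
        # roof only
        best=None
        s=(a>10)&(a<105)&(b>-25)&(b<22)&(Q[:,2]>36)
        lo=[];hi=[];ac=[]
        for k in range(10,100,15):
            t=s&(a>=k)&(a<k+15)
            if t.sum()>5: lo.append(np.percentile(b[t],4));hi.append(np.percentile(b[t],96));ac.append(k+7)
        pl=np.polyfit(ac,lo,1); ph=np.polyfit(ac,hi,1); 
        th+=(pl[0]) 
    print(n,"th",th,"edges",np.round(lo,1),np.round(hi,1),"n",s.sum(), "a range",np.percentile(a[(abs(b)<13)],[0,1,3,50,97,99,100]).round(1))
    F=(a<-2)&(a>-40);print("flare a,b",np.c_[a[F],b[F],Q[F,2]].round(0).tolist())
for n in("top","scene"):
    c=capture(n);P=cloud(c);hsv=cv2.cvtColor(c["color"],cv2.COLOR_RGB2HSV);x,y,z=np.moveaxis(P,-1,0)
    m=(z>22)&(z<42)&(x>440)&(x<640)&(y>270)&(y<380)&(hsv[...,0]<30)&(hsv[...,2]>110)&(hsv[...,1]<170)
    Q=P[m]; th=.285
    m0=np.array([500,312.])
    for it in range(5):
        e=np.array([np.cos(th),np.sin(th)]);f=np.array([-e[1],e[0]]);d=Q[:,:2]-m0;a=d@e;b=d@f
        ac=[];mi=[];w=[]
        for k in range(-60,140,12):
            t=(a>=k)&(a<k+12)
            if t.sum()>4: ac.append(k+6);mi.append((np.percentile(b[t],5)+np.percentile(b[t],95))/2);w.append(np.ptp(b[t]))
        p=np.polyfit(ac,mi,1);th+=np.arctan(p[0])
    print(n,"handle th",th,"off",p,"a",np.percentile(a,[0,1,99,100]).round(1),list(zip(ac,np.round(mi,1),np.round(w))),[np.median(Q[(abs(a-k)<20),2]).round(1) for k in(-20,90)])
```

```text
top th 0.288276149753588 edges [-11.4 -11.1 -11.6 -11.2 -11.  -11.5] [17.4 17.1 16.6 16.3 14.9 16.4] n 188 a range [ -7.7  -1.3   0.5  54.7 104.8 107.6 108. ]
flare a,b [[-3.0, -9.0, 37.0], [-8.0, -12.0, 35.0], [-3.0, 18.0, 35.0], [-13.0, -14.0, 36.0], [-8.0, 19.0, 40.0], [-17.0, -17.0, 37.0], [-11.0, 20.0, 38.0], [-22.0, -19.0, 40.0], [-26.0, -22.0, 33.0], [-18.0, 22.0, 37.0]]
scene th 0.29847526594388296 edges [-17.1 -17.8 -19.7 -16.3 -18.4 -17.5] [ 7.8 10.9 15.7 16.5 16.3 15.7] n 240 a range [-1.000e-01  1.300e+00  4.100e+00  6.080e+01  1.113e+02  1.346e+02
  1.349e+02]
flare a,b [[-23.0, 20.0, 35.0], [-21.0, 23.0, 34.0], [-16.0, 17.0, 36.0], [-14.0, 19.0, 35.0], [-11.0, 16.0, 34.0], [-9.0, 18.0, 34.0], [-5.0, 13.0, 35.0], [-23.0, -25.0, 34.0], [-18.0, -25.0, 37.0], [-16.0, -22.0, 35.0], [-15.0, -18.0, 34.0], [-11.0, -18.0, 35.0], [-17.0, -26.0, 33.0], [-10.0, -19.0, 32.0], [-8.0, -17.0, 32.0], [-4.0, -16.0, 33.0], [-2.0, -19.0, 32.0]]
top handle th 0.2750729263592371 off [-1.62754995e-09 -6.06413974e-01] a [-44.  -43.4 122.4 125. ] [(-42, np.float64(-0.4), np.float64(26.0)), (-30, np.float64(-0.4), np.float64(29.0)), (-18, np.float64(-1.1), np.float64(29.0)), (-6, np.float64(-0.5), np.float64(27.0)), (6, np.float64(-0.4), np.float64(27.0)), (18, np.float64(-0.9), np.float64(26.0)), (30, np.float64(-1.4), np.float64(25.0)), (42, np.float64(-0.5), np.float64(17.0)), (54, np.float64(-0.2), np.float64(16.0)), (66, np.float64(-0.2), np.float64(17.0)), (78, np.float64(-0.3), np.float64(16.0)), (90, np.float64(-0.3), np.float64(16.0)), (102, np.float64(-1.1), np.float64(15.0)), (114, np.float64(-0.6), np.float64(18.0)), (126, np.float64(-0.7), np.float64(10.0))] [np.float64(35.6), np.float64(30.2)]
scene handle th 0.28159043750789775 off [-2.03729748e-09 -7.71255096e+00] a [-40.4 -40.1 127.7 128.9] [(-42, np.float64(-6.8), np.float64(21.0)), (-30, np.float64(-8.1), np.float64(29.0)), (-18, np.float64(-7.4), np.float64(28.0)), (-6, np.float64(-8.9), np.float64(28.0)), (6, np.float64(-9.3), np.float64(29.0)), (18, np.float64(-6.0), np.float64(28.0)), (30, np.float64(-8.9), np.float64(29.0)), (42, np.float64(-4.9), np.float64(19.0)), (54, np.float64(-8.8), np.float64(11.0)), (126, np.float64(-7.9), np.float64(16.0))] [np.float64(33.8), np.float64(nan)]
  return _methods._mean(a, axis=axis, dtype=dtype,
  ret = ret.dtype.type(ret / rcount)
```

```bash
cat >> h.py <<'E'
from scipy.spatial.transform import Rotation as Ro
def togo(x,y,z,yaw):
    s=sense();q=s["ee_rot"];R=Ro.from_quat([q[1],q[2],q[3],q[0]])
    G=Ro.from_matrix(np.array([[np.cos(yaw),np.sin(yaw),0],[np.sin(yaw),-np.cos(yaw),0],[0,0,-1]]))
    print("t",s["time_s"],"pos",s["eef_pos"].round(1),"shift",R.inv().apply(np.array([x,y,z])-s["eef_pos"]).round(1),"turn",(R.inv()*G).as_rotvec().round(4),"F",s["force"].round(1),"w",round(s["grip_width"],3),"gf",round(s["grip_force"],1),"joints",s["joints"].round(2))
E
R='{"tx":38.4,"ty":-42.8}' ; python3 -m jog '[{"tx":38.4,"ty":-42.8},{"tx":38.4,"ty":-42.8},{"tx":38.4,"ty":-42.8},{"tx":38.4,"ty":-42.8},{"tx":38.4,"ty":-42.8}]' 40
python3 -m jog '[{"tx":38.4,"ty":-42.8},{"tx":38.4,"ty":-42.8},{"tx":38.4,"ty":-42.8},{"tx":38.4,"ty":-42.8},{"tx":38.4,"ty":-42.8}]'
python3 -m jog '[{"tx":38.4,"ty":-42.8},{"tx":38.4,"ty":-42.8},{"tx":38.4,"ty":-42.8},{"tx":38.4,"ty":-42.8},{"tx":38.4,"ty":-42.8}]'
python3 -c "
from h import *
togo(498.5,311,100,.275)"
```

```text
t 1.0 pos [ 183.4 -491.9  231.3] shift [ 575.7 -642.3  131.3] turn [ 0.     -0.      0.0818] F [ 0.  -0.3  0.4] w 1.003 gf 0.0 joints [-1.44  0.31  1.5   0.    1.33 -0.22]schema error: expected keys tx, ty, tz, ax, ay, az, jaw
schema error: expected keys tx, ty, tz, ax, ay, az, jaw
schema error: expected keys tx, ty, tz, ax, ay, az, jaw
```

All seven keys are required.

```bash
python3 -m jog '[{"tx":38.4,"ty":-42.8,"tz":0,"ax":0,"ay":0,"az":0,"jaw":-1},{"tx":38.4,"ty":-42.8,"tz":0,"ax":0,"ay":0,"az":0,"jaw":-1},{"tx":38.4,"ty":-42.8,"tz":0,"ax":0,"ay":0,"az":0,"jaw":-1},{"tx":38.4,"ty":-42.8,"tz":0,"ax":0,"ay":0,"az":0,"jaw":-1},{"tx":38.4,"ty":-42.8,"tz":0,"ax":0,"ay":0,"az":0,"jaw":-1}]' 40
python3 -m jog '[{"tx":38.4,"ty":-42.8,"tz":0,"ax":0,"ay":0,"az":0,"jaw":-1},{"tx":38.4,"ty":-42.8,"tz":0,"ax":0,"ay":0,"az":0,"jaw":-1},{"tx":38.4,"ty":-42.8,"tz":0,"ax":0,"ay":0,"az":0,"jaw":-1},{"tx":38.4,"ty":-42.8,"tz":0,"ax":0,"ay":0,"az":0,"jaw":-1},{"tx":38.4,"ty":-42.8,"tz":0,"ax":0,"ay":0,"az":0,"jaw":-1}]'
python3 -m jog '[{"tx":38.4,"ty":-42.8,"tz":0,"ax":0,"ay":0,"az":0,"jaw":-1},{"tx":38.4,"ty":-42.8,"tz":0,"ax":0,"ay":0,"az":0,"jaw":-1},{"tx":38.4,"ty":-42.8,"tz":0,"ax":0,"ay":0,"az":0,"jaw":-1},{"tx":38.4,"ty":-42.8,"tz":0,"ax":0,"ay":0,"az":0,"jaw":-1},{"tx":38.4,"ty":-42.8,"tz":0,"ax":0,"ay":0,"az":0.08,"jaw":-1}]'
python3 -c "
from h import *
togo(498.5,311,100,.275)"
```

```text
time_s: 1.62
eef_pos: [288.8, -222.7, 231.4]
ee_rot: [0.0, 0.984, 0.177, 0.0]
force: [0.2, -0.6, -0.5]
grip_width: 0.997
grip_force: 0.0
time_s: 2.25
eef_pos: [394.1, 45.2, 231.6]
ee_rot: [0.0, 0.984, 0.178, 0.001]
force: [0.4, -1.2, 1.3]
grip_width: 0.999
grip_force: 0.0
time_s: 2.88
eef_pos: [499.2, 312.8, 231.3]
ee_rot: [0.0, 0.991, 0.137, 0.0]
force: [0.8, -1.3, 0.6]
grip_width: 1.002
grip_force: 0.0
t 2.875 pos [499.2 312.8 231.3] shift [ -1.2   1.5 131.3] turn [ 0.0001 -0.0003  0.0003] F [ 0.8 -1.3  0.6] w 1.002 gf 0.0 joints [ 0.36  0.46  1.29 -0.    1.39  1.66]
```

```bash
python3 -m jog '[{"tx":-1,"ty":1,"tz":55,"ax":0,"ay":0,"az":0,"jaw":-1},{"tx":0,"ty":0.5,"tz":55,"ax":0,"ay":0,"az":0,"jaw":-1},{"tx":0,"ty":0,"tz":50,"ax":0,"ay":0,"az":0,"jaw":-1},{"tx":0,"ty":0,"tz":40,"ax":0,"ay":0,"az":0,"jaw":-1},{"tx":0,"ty":0,"tz":28,"ax":0,"ay":0,"az":0,"jaw":-1}]'
python3 -m jog '[{"tx":0,"ty":0,"tz":0,"ax":0,"ay":0,"az":0,"jaw":0.3},{"tx":0,"ty":0,"tz":0,"ax":0,"ay":0,"az":0,"jaw":1},{"tx":0,"ty":0,"tz":0,"ax":0,"ay":0,"az":0,"jaw":1},{"tx":0,"ty":0,"tz":0,"ax":0,"ay":0,"az":0,"jaw":1},{"tx":0,"ty":0,"tz":0,"ax":0,"ay":0,"az":0,"jaw":1}]' 50
python3 -m jog '[{"tx":0,"ty":0,"tz":0,"ax":0,"ay":0,"az":0,"jaw":1},{"tx":0,"ty":0,"tz":0,"ax":0,"ay":0,"az":0,"jaw":1}]'
python3 -c "
from h import *
togo(498.5,311,100,.275)"
```

```text
time_s: 3.5
eef_pos: [497.7, 308.8, 1.4]
ee_rot: [0.0, 0.99, 0.138, -0.001]
force: [0.2, 0.1, 0.2]
grip_width: 0.999
grip_force: 0.0
time_s: 4.12
eef_pos: [499.1, 309.4, 4.8]
ee_rot: [-0.0, 0.99, 0.138, 0.001]
force: [0.3, -0.8, 5.5]
grip_width: 0.322
grip_force: 50.9
time_s: 4.38
eef_pos: [499.1, 309.4, 4.8]
ee_rot: [-0.0, 0.99, 0.138, 0.001]
force: [-1.0, -0.9, 6.0]
grip_width: 0.321
grip_force: 50.9
t 4.375 pos [499.1 309.4   4.8] shift [  0.1  -1.7 -95.2] turn [-0.0002 -0.0026  0.0019] F [-1.  -0.9  6. ] w 0.321 gf 50.9 joints [ 0.36  0.71  1.52 -0.    0.91  1.65]
```

```bash
python3 -m jog '[{"tx":0,"ty":0,"tz":-15,"ax":0,"ay":0,"az":0,"jaw":1},{"tx":0,"ty":0,"tz":-45,"ax":0,"ay":0,"az":0,"jaw":1},{"tx":-10,"ty":25,"tz":-15,"ax":0,"ay":0,"az":0,"jaw":1},{"tx":-15.9,"ty":50,"tz":0,"ax":0,"ay":0,"az":0,"jaw":1},{"tx":-15.9,"ty":50,"tz":0,"ax":0,"ay":0,"az":0,"jaw":1}]'
python3 -m jog '[{"tx":-15.9,"ty":50,"tz":0,"ax":0,"ay":0,"az":0,"jaw":1},{"tx":-15.9,"ty":50,"tz":0,"ax":0,"ay":0,"az":0,"jaw":1},{"tx":-15.9,"ty":50,"tz":0,"ax":0,"ay":0,"az":0,"jaw":1},{"tx":-15.9,"ty":50,"tz":0,"ax":0,"ay":0,"az":0,"jaw":1},{"tx":-15.9,"ty":45,"tz":0,"ax":0,"ay":0,"az":-0.013,"jaw":1}]'
cat > m.py <<'E'
from h import *
togo(483.4,-81.6,9,.288)
s=sense();g=s["eef_pos"]
for n in("top","scene"):
    c=capture(n)
    for r in place_of("handle_tip",n)[:3]:print(n,r["conf"],pix2w(c,*r["centre"],g[2]+13).round(1))
    if n=="scene": cv2.imwrite("pics/scene_%d.png"%(s["time_s"]*100),cv2.resize(c["color"][150:300,150:350,::-1],(800,600)));continue
    P=cloud(c);hsv=cv2.cvtColor(c["color"],cv2.COLOR_RGB2HSV);x,y,z=np.moveaxis(P,-1,0)
    cv2.imwrite("pics/top_%d.png"%(s["time_s"]*100),cv2.resize(c["color"][100:250,170:370,::-1],(800,600)))
    th=.288
    e=np.array([np.cos(th),np.sin(th)]);f=np.array([-e[1],e[0]]);d=P[...,:2]-g[:2];a=d@e;b=d@f
    m=(a>40)&(a<145)&(abs(b)<22)&(z>g[2]+5)&(z<g[2]+45)&(hsv[...,0]<35)&(hsv[...,2]>90)
    A,B,Z=a[m],b[m],z[m]
    for k in range(40,145,12):
        t=(A>=k)&(A<k+12)
        if t.sum()>3:print(k+6,np.percentile(B[t],[3,50,97]).round(1),np.median(Z[t]).round(1))
    print("a max",np.percentile(A,[98,100]),m.sum())
E
python3 m.py; ls pics
```

```text
time_s: 5.0
eef_pos: [492.1, 176.2, 79.5]
ee_rot: [0.0, 0.99, 0.138, 0.001]
force: [1.1, 0.2, -1.0]
grip_width: 0.32
grip_force: 49.9
time_s: 5.62
eef_pos: [482.7, -81.9, 79.4]
ee_rot: [0.0, 0.99, 0.144, 0.001]
force: [0.5, 0.4, -1.1]
grip_width: 0.316
grip_force: 49.9
t 5.625 pos [482.7 -81.9  79.4] shift [ 0.7 -0.1 70.4] turn [ 0.0008 -0.0011  0.0016] F [ 0.5  0.4 -1.1] w 0.316 gf 49.9 joints [-0.41  0.42  1.79  0.    0.93  0.87]
top 0.68 [429.7 206.1  92.4]
top 0.64 [278.3 352.   92.4]
top 0.39 [603.  -43.4  92.4]
106 [-3.9  6.8 11.8] 104.4
118 [-4.   2.9 11.6] 103.1
130 [-6.1  4.8 10.8] 99.5
a max [126.87403571 127.15488948] 44
scene 0.81 [603.3 -45.3  92.4]
scene 0.7 [384.4 284.2  92.4]
scene 0.63 [541.  143.9  92.4]
ras.png
scene0.png
scene_562.png
top0.png
top_562.png
```

```bash
python3 -m jog '[{"tx":0,"ty":0,"tz":30,"ax":0,"ay":0,"az":0,"jaw":1},{"tx":0,"ty":0,"tz":28,"ax":0,"ay":0,"az":0,"jaw":1},{"tx":0,"ty":0,"tz":13,"ax":0,"ay":0,"az":0,"jaw":1},{"tx":0,"ty":0,"tz":0,"ax":0,"ay":0,"az":0,"jaw":1}]'
python3 m.py; ls pics
```

```text
time_s: 6.32
eef_pos: [482.6, -79.2, 7.2]
ee_rot: [-0.0, 0.989, 0.145, -0.0]
force: [0.5, 0.6, -1.1]
grip_width: 0.32
grip_force: 49.9
t 6.325 pos [482.6 -79.2   7.2] shift [ 0.   2.5 -1.8] turn [-0.0007  0.0007  0.0028] F [ 0.5  0.6 -1.1] w 0.32 gf 49.9 joints [-0.4   0.55  1.83  0.    0.77  0.88]
top 0.72 [431.4 220.2  20.2]
top 0.59 [279.6 370.1  20.2]
top 0.51 [608.4 -34.9  20.2]
106 [-4.8  4.7 12. ] 32.7
118 [-2.9  4.9 12.3] 31.9
130 [-4.7  2.   9.6] 30.8
a max [126.74206579 127.27994123] 42
scene 0.78 [606.4 -53.9  20.2]
scene 0.55 [284.6 359.   20.2]
scene 0.3 [ 502.3 -321.4   20.2]
ras.png
scene0.png
scene_562.png
scene_632.png
top0.png
top_562.png
top_632.png
```

View pics/top_632.png

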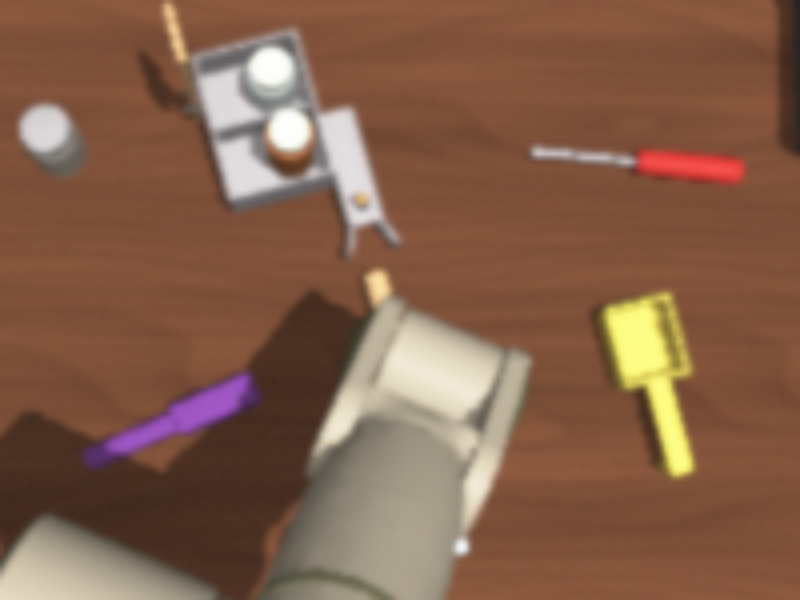

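View pics/scene_632.png

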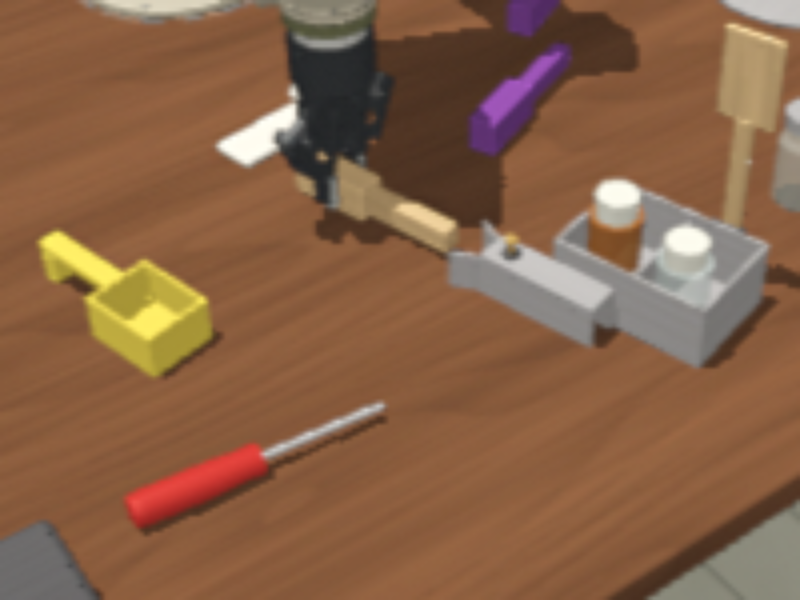

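The tongue tip sits just short of the flares, at about (376,272) in the crop, with the flare tips at (348,255) and (397,242). I'll check the lateral offset with an enlarged overlay.

Run:
```python
from h import *
c=capture("top");u0,v0,k=225,120,10
im=cv2.resize(c["color"][v0:v0+60,u0:u0+80,::-1],None,fx=k,fy=k,interpolation=cv2.INTER_CUBIC)
T=c["camera_from_world"]
def pr(p):
    q=T@np.append(p,1);return (c["cx"]+c["fx"]*q[0]/-q[2],c["cy"]+c["fy"]*q[1]/q[2])
th=.288;e=np.array([np.cos(th),np.sin(th)]);f=np.array([-e[1],e[0]]);m0=np.array([652,-34.5])
def line(a0,a1,b,z,col):
    P=[pr(np.append(m0+a*e+b*f,z)) for a in(a0,a1)]
    cv2.line(im,*[tuple(int(round((w-o+.5)*k)) for w,o in zip(p,(u0,v0))) for p in P],col,1)
for b in(-10.8,16.2):line(0,110,b,40,(0,0,255))
line(-90,110,2.7,38,(255,0,0))
g=sense()["eef_pos"];bt=(g[:2]-m0)@f;print(bt,(g[:2]-m0)@e)
for b in(-9,9):line(-80,-45,bt+3.7+b,32,(0,255,0))
cv2.imwrite("pics/ov.png",im)
```

```text
4.233758811196365 -174.7586555958997
```

View pics/ov.png

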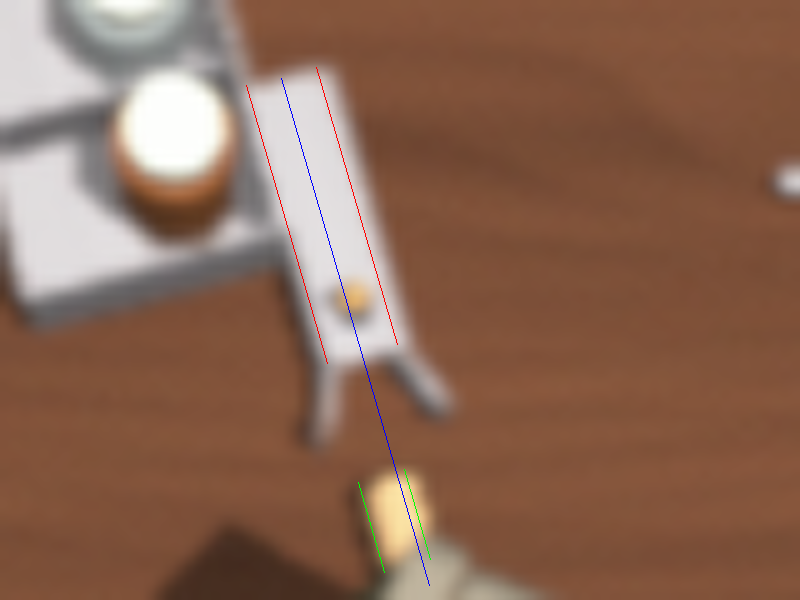

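Blue is the fitted sleeve axis and it passes through the middle of the flares at (382,424). The tongue centre at (397,500) is 2–3 mm left of it, so I'll shift right, turn slightly and advance into the flare.

```bash
python3 -m jog '[{"tx":0,"ty":2.2,"tz":0,"ax":0,"ay":0,"az":0.013,"jaw":1},{"tx":8,"ty":0,"tz":0,"ax":0,"ay":0,"az":0,"jaw":1},{"tx":8,"ty":0,"tz":0,"ax":0,"ay":0,"az":0,"jaw":1},{"tx":8,"ty":0,"tz":0,"ax":0,"ay":0,"az":0,"jaw":1},{"tx":0,"ty":0,"tz":0,"ax":0,"ay":0,"az":0,"jaw":1}]'
python3 - <<'E'
from h import *
togo(0,0,0,.275)
c=capture("top");u0,v0,k=225,120,10
cv2.imwrite("pics/ov2.png",cv2.resize(c["color"][v0:v0+60,u0:u0+80,::-1],None,fx=k,fy=k,interpolation=cv2.INTER_CUBIC))
E
```

```text
time_s: 7.2
eef_pos: [507.0, -75.3, 7.2]
ee_rot: [0.0, 0.99, 0.138, 0.0]
force: [0.4, 0.3, -1.2]
grip_width: 0.322
grip_force: 49.9
t 7.2 pos [507.  -75.3   7.2] shift [-467.  -211.3    7.1] turn [ 0.0001 -0.0002  0.0024] F [ 0.4  0.3 -1.2] w 0.322 gf 49.9 joints [-0.38  0.58  1.76  0.    0.8   0.92]
```

View pics/ov2.png

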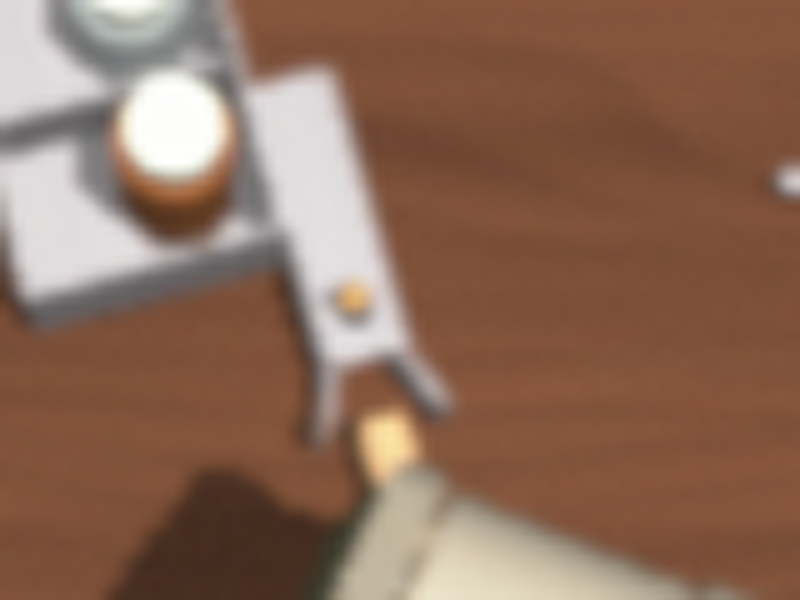

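The tip centre is at (385,410), already between the flare plates and 0.5–2 mm right of the axis. I'll advance in small steps and watch the force.

```bash
python3 -m jog '[{"tx":4,"ty":-0.8,"tz":0,"ax":0,"ay":0,"az":0,"jaw":1},{"tx":4,"ty":0,"tz":0,"ax":0,"ay":0,"az":0,"jaw":1},{"tx":3,"ty":0,"tz":0,"ax":0,"ay":0,"az":0,"jaw":1}]' | egrep 'pos|force'
python3 -m jog '[{"tx":3,"ty":0,"tz":0,"ax":0,"ay":0,"az":0,"jaw":1},{"tx":3,"ty":0,"tz":0,"ax":0,"ay":0,"az":0,"jaw":1}]'| egrep 'pos|force'
```

```text
eef_pos: [517.1, -71.7, 7.3]
force: [-0.3, 0.6, -0.8]
grip_force: 49.9
eef_pos: [522.7, -70.0, 7.3]
force: [-0.7, 0.0, -1.0]
grip_force: 49.9
```

```bash
python3 -m jog '[{"tx":2,"ty":0,"tz":0,"ax":0,"ay":0,"az":0,"jaw":1},{"tx":2,"ty":0,"tz":0,"ax":0,"ay":0,"az":0,"jaw":1}]'| egrep 'pos|force'
```

```text
eef_pos: [526.5, -69.0, 7.3]
force: [0.3, -0.1, -0.9]
grip_force: 49.9
```

```bash
python3 -m jog '[{"tx":2,"ty":0,"tz":0,"ax":0,"ay":0,"az":0,"jaw":1},{"tx":2,"ty":0,"tz":0,"ax":0,"ay":0,"az":0,"jaw":1}]'| egrep 'pos|force|rot'
```

```text
eef_pos: [530.4, -67.9, 7.3]
ee_rot: [-0.0, 0.99, 0.138, -0.0]
force: [-0.6, -0.9, -1.3]
grip_force: 49.9
```

```bash
python3 -m jog '[{"tx":2,"ty":0,"tz":0,"ax":0,"ay":0,"az":0,"jaw":1},{"tx":2,"ty":0,"tz":0,"ax":0,"ay":0,"az":0,"jaw":1}]'| egrep 'pos|force|rot'
```

```text
eef_pos: [534.2, -66.8, 7.3]
ee_rot: [-0.0, 0.99, 0.138, -0.0]
force: [0.1, 0.5, -0.8]
grip_force: 49.9
```

```bash
python3 -m jog '[{"tx":2,"ty":0,"tz":0,"ax":0,"ay":0,"az":0,"jaw":1},{"tx":2,"ty":0,"tz":0,"ax":0,"ay":0,"az":0,"jaw":1}]'| egrep 'pos|force|rot'; python3 -c "
from rig import *
print(sense()['wrist_torque'])"
```

```text
eef_pos: [538.1, -65.7, 7.3]
ee_rot: [0.0, 0.99, 0.138, 0.0]
force: [-0.2, 0.1, -1.6]
grip_force: 49.9
[-0.0128461  -0.00191369  0.05261379]
```

```bash
python3 -m jog '[{"tx":2,"ty":0,"tz":0,"ax":0,"ay":0,"az":0,"jaw":1},{"tx":2,"ty":0,"tz":0,"ax":0,"ay":0,"az":0,"jaw":1},{"tx":2,"ty":0,"tz":0,"ax":0,"ay":0,"az":0,"jaw":1}]'| egrep 'pos|force'
python3 -m jog '[{"tx":2,"ty":0,"tz":0,"ax":0,"ay":0,"az":0,"jaw":1},{"tx":2,"ty":0,"tz":0,"ax":0,"ay":0,"az":0,"jaw":1},{"tx":2,"ty":0,"tz":0,"ax":0,"ay":0,"az":0,"jaw":1}]'| egrep 'pos|force'
```

```text
eef_pos: [543.9, -64.1, 7.3]
force: [0.1, 0.3, -1.2]
grip_force: 49.9
eef_pos: [549.6, -62.4, 7.3]
force: [-0.3, 0.4, -0.5]
grip_force: 49.9
```

```bash
python3 -m jog '[{"tx":2,"ty":0,"tz":0,"ax":0,"ay":0,"az":0,"jaw":1},{"tx":2,"ty":0,"tz":0,"ax":0,"ay":0,"az":0,"jaw":1},{"tx":2,"ty":0,"tz":0,"ax":0,"ay":0,"az":0,"jaw":1}]'| egrep 'pos|force'
```

```text
eef_pos: [555.4, -60.8, 7.3]
force: [0.1, -0.5, -1.2]
grip_force: 49.9
```

```bash
python3 -m jog '[{"tx":2,"ty":0,"tz":0,"ax":0,"ay":0,"az":0,"jaw":1},{"tx":2,"ty":0,"tz":0,"ax":0,"ay":0,"az":0,"jaw":1},{"tx":0,"ty":0,"tz":0,"ax":0,"ay":0,"az":0,"jaw":1}]'| egrep 'pos|force'
```

```text
eef_pos: [559.1, -59.7, 7.2]
force: [-0.6, -0.8, 0.2]
grip_force: 49.9
```

```bash
python3 -m jog '[{"tx":2,"ty":0,"tz":0,"ax":0,"ay":0,"az":0,"jaw":1},{"tx":2,"ty":0,"tz":0,"ax":0,"ay":0,"az":0,"jaw":1},{"tx":0,"ty":0,"tz":0,"ax":0,"ay":0,"az":0,"jaw":1}]'| egrep 'pos|force'
```

```text
eef_pos: [562.8, -58.7, 7.2]
force: [-2.9, -1.2, 0.2]
grip_force: 50.0
```

```bash
python3 -m jog '[{"tx":2,"ty":0,"tz":0,"ax":0,"ay":0,"az":0,"jaw":1},{"tx":2,"ty":0,"tz":0,"ax":0,"ay":0,"az":0,"jaw":1},{"tx":0,"ty":0,"tz":0,"ax":0,"ay":0,"az":0,"jaw":1}]'| egrep 'pos|force'
```

```text
eef_pos: [566.4, -57.6, 7.1]
force: [-6.2, -2.7, 0.1]
grip_force: 50.1
```

```bash
python3 -m jog '[{"tx":2,"ty":0,"tz":0,"ax":0,"ay":0,"az":0,"jaw":1},{"tx":2,"ty":0,"tz":0,"ax":0,"ay":0,"az":0,"jaw":1},{"tx":0,"ty":0,"tz":0,"ax":0,"ay":0,"az":0,"jaw":1}]'| egrep 'pos|force'
```

```text
eef_pos: [569.9, -56.6, 7.1]
force: [-9.1, -3.4, 1.2]
grip_force: 50.2
```

```bash
for i in 1 2 3 4 5; do python3 -m jog '[{"tx":0,"ty":0,"tz":0,"ax":0,"ay":0,"az":0,"jaw":1},{"tx":0,"ty":0,"tz":0,"ax":0,"ay":0,"az":0,"jaw":1}]'| egrep 'pos|^force'; done; python3 -c "
from h import *
togo(0,0,0,.275);print(sense()['wrist_torque'])"
```

```text
eef_pos: [569.8, -56.6, 7.1]
force: [-9.5, -2.3, 1.1]
eef_pos: [569.8, -56.6, 7.1]
force: [-9.3, -2.6, 2.3]
eef_pos: [569.8, -56.6, 7.1]
force: [-8.6, -2.8, 1.7]
eef_pos: [569.8, -56.6, 7.1]
force: [-9.2, -2.9, 2.5]
eef_pos: [569.8, -56.6, 7.1]
force: [-7.9, -3.5, 1.4]
t 12.75 pos [569.8 -56.6   7.1] shift [-532.6 -210.2    8.5] turn [-0.0007  0.0023  0.0018] F [-7.9 -3.5  1.4] w 0.321 gf 50.2 joints [-0.3   0.68  1.57 -0.    0.89  0.99]
[-0.40745973  1.05007208 -0.03309947]
```

```bash
python3 -c "
from rig import *
print(finish_job())"
```

```text
the job is handed in; nothing more can be done
None
```

I handed the job in at about 12.8 s with the gripper still holding the bamboo handle, its tongue roughly 45 mm inside the socket and pressing the hidden seat with a steady push of about 9.5 N by the wrist sensor. The judge returned no verdict.

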